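# Light up the microscope with one stroke along the curved touch bar

## Robot

A 6-joint arm with a two-finger parallel gripper is mounted at the origin on the work surface. World frame = base frame: x ahead of the robot, y to its left, z up, the work surface at z = 0. Lengths are in m, angles in rad, forces in N, time in s.
With the tool pointing down it reaches from about 0.25 to 0.725 m from the base axis. Payload 4 kg.
Tool frame: the origin (TCP) lies between the finger pads, 19 mm behind the fingertips; this is the grasp point; z points along the fingers, y is the line along which they close (so a half turn about z gives the same grasp; the last joint's range is limited). The gripper opens to 85 mm and grips with 20 to 120 N. Pads are 22 mm wide; open, the fingers measure 114 mm over their backs; the gripper's body (76 mm by 85 mm) begins 54 mm behind the grasp point. The pads swing forward as they close: fully open they stand 13 mm farther back than shut.
Start: joints at [1.144, 0.241, 0.005, 1.335, 0, 1.571], TCP at [0.207, 0.455, 0.25] pointing down, gripper open.
Joint ranges: [-2.72, 2.72], [-1.05, 1.87], [-1.09, 1.28], [-1.99, 2.15], [-1.42, 1.44], [-3.14, 3.14]. Speed limits (rad/s): [2.79, 2.79, 3.14, 3.14, 3.14, 3.14].

## Interface

Orientations are given as a unit quaternion [x, y, z, w].
In Python, from workcell import monitor, viewer, job gives the robot as it stands.
- The arm moves only by the tool arm_command, never from a script. Its argument "increments" is a list of rows, each an object of numbers: "dx", "dy", "dz": the shift along the tool's x, y, z in cm; "wx", "wy", "wz": the turn, a rotation vector about the tool's x, y, z in rad; "grip": the finger opening in cm, from 0 to 8.54. In form: [{"dx": .., "dy": .., "dz": .., "wx": .., "wy": .., "wz": .., "grip": ..}, ...]. A call has 1 to 10 rows; each row is the pose to reach, as a shift and turn from the pose commanded when the call began, along the tool's axes at that moment; what a row does not reach only later rows make up. A row lasts 1/10 s, in which the tool goes at most 50 mm and 8.59 degrees, less where a joint would pass 70% of its speed; a pose out of reach is approached as far as the arm can. A call with a gripper value outside its range is refused whole. The fingers move at their own pace and stop on an object; the grip force is fixed at half the most. Time passes only in rows, so rows that repeat a pose let the fingers close. It gives the time, the measured TCP pose, the force, the opening and the grip force at its end, in the units of the state.
- monitor.get_obs(): the state, without advancing time (a new reading comes with each control period).
- viewer.camera(name): name is "side" or "top" or "wrist"; returns (picture, depth): 480x640x3 uint8, red, green, blue; 480x640 float32, m along the optical axis (not along the pixel's ray), 0 where there is no reading.
- viewer.get_calibration(name): a dict with "fovy" (degrees; the focal length in pixels is half the picture's height over the tangent of half this angle, whatever the lens; pixels are square), "cx", "cy" (the principal point, pixels), "view" (4x4, takes a point from world to camera coordinates). Camera axes: x right, y up, looking along -z (the intrinsics and any distortion apply to the point x, -y, -z); pixel columns grow to the right and rows downward; lengths in m; the calibration is good to about 2 mm. A picture is of the moment at which its call begins: read the wrist's pose just before it. get_calibration takes no time and is no camera call; for the wrist camera it gives the pose at the moment of the call.
- job.job_done(): hands the job in; it is judged then, once.
The state is a dict: "clock": time; "joint_pos": joint angles; "joint_vel": joint speeds; "tau": joint torques, N m; "eef_pos": TCP position; "tool_rot": TCP orientation; "ft_force": force on the tool from outside, world axes, zero at the start; "ft_torque": the same for the moment, N m; "grip_width": finger opening in m; "grasp_force": force on a finger pad.
Only numpy, scipy, OpenCV 4.12 (cv2) and the standard library are available. Lean on these libraries where they do the work, as an engineer would, in place of code of your own. Each camera call takes 0.05 s, during which the arm holds its last target. There are 200 camera calls.

## Task

Two small desktop controllers lie on the microscope bench; on the one with the curved touch bar, turn the lamp up: with the fingertips closed and pointing straight down, stroke lightly along the middle of the sprung bar in one unbroken pass, from its narrow end round the bend to its wide end, keeping it pressed down a little all the way. Finish while holding there: the program ends with the fingertips still resting on the wide end and pressing it lightly down. Grasp and lift nothing, keep off the controller with the straight bar, and leave both controllers, the vials on them and the other things around where they are.

Things in the scene. Friction and masses are not known exactly. Their poses are not given: they have to be found in the camera images.
- pad_curve: desktop controller, loose: off-white case 136 (x) x 236 (y) x 22 mm high, 0.85 kg; origin under its centre. Its black bar is an arc, radius 100 mm, 120 degrees, centre at x -55, y 0 mm, bulging to +x; rounded ends, narrow (8 mm wide) at -y, wide (36 mm) at +y, tapering evenly. Flat top 30 mm above the underside, 8 mm proud of the case. Any yaw
- bar_curve (a joint): how far the curved bar is pressed down, in m: 0 at rest, 0.007 at its stop. It sinks as a whole, staying level, wherever it is pressed: about 1 N starts it, 1 N more for each 1.1 mm, 7 N at the stop. A stroke counts as touching from 0.8 mm down; 2 to 5 mm is a good depth
- mark0 (a point): point on the flat top of the curved bar, on its centre line, 15 mm from the very tip of its narrow end: the stroke starts here. It rides down with the bar
- mark1 (a point): point on the flat top of the curved bar, on its centre line, 38 mm along the curve from mark0. It rides down with the bar
- mark2 (a point): point on the flat top of the curved bar, on its centre line, 75 mm along the curve from mark0. It rides down with the bar
- mark3 (a point): point on the flat top of the curved bar, on its centre line, 113 mm along the curve from mark0. It rides down with the bar
- mark4 (a point): point on the flat top of the curved bar, on its centre line, 151 mm along the curve from mark0. It rides down with the bar
- mark5 (a point): point on the flat top of the curved bar, on its centre line, 28 mm from the very tip of its wide end: the stroke finishes and rests here. It rides down with the bar
- pad_straight: desktop controller, loose: off-white case 136 (x) x 236 (y) x 22 mm high, 0.85 kg; origin under its centre. The same kind of case, with a straight tapering bar (180 mm long between its end centres, along y at x = 25 mm) in place of the curved one, also 30 mm high. Not to be touched
- vial_a: small white-capped sample vial, 22 mm across, 38 mm high, 40 g, standing on the case of pad_curve in the hollow of the curve (centre 60 mm or more from the bar's centre line); origin at the centre of its underside
- vial_b: the same kind of vial, standing on pad_straight
- dish: small clear covered culture dish, 38 mm across, 12 mm high, on the table; origin under its centre
- objective: steel microscope objective standing nose up, 34 mm across, 46 mm high; origin under its centre
- slide_box: grey slide box 87 x 102 x 30 mm; origin under its centre
- oil_bottle: small bottle, 32 mm across, 55 mm high; origin under its centre
Mind the look-alikes: they are no part of the job. Leave any pink look-alike of the vial_a alone.

How it is judged:
On the way, in this order (a step that is already met when the one before it is completed fails the run):
1. the bar is pressed down with the fingertips at the narrow end (tool point within 15 mm of mark0, seen from above) (horizontal distance between the grasp point and mark0 below 0.015 m and value of joint bar_curve above 0.0008 m), for 0.05 s.
2. the bar is pressed down with the fingertips at the second mark (tool point within 15 mm of mark1, seen from above) (horizontal distance between the grasp point and mark1 below 0.015 m and value of joint bar_curve above 0.0008 m), for 0.05 s.
3. the bar is pressed down with the fingertips at the third mark (tool point within 15 mm of mark2, seen from above) (horizontal distance between the grasp point and mark2 below 0.015 m and value of joint bar_curve above 0.0008 m), for 0.05 s.
4. the bar is pressed down with the fingertips at the fourth mark (tool point within 15 mm of mark3, seen from above) (horizontal distance between the grasp point and mark3 below 0.015 m and value of joint bar_curve above 0.0008 m), for 0.05 s.
5. the bar is pressed down with the fingertips at the fifth mark (tool point within 15 mm of mark4, seen from above) (horizontal distance between the grasp point and mark4 below 0.015 m and value of joint bar_curve above 0.0008 m), for 0.05 s.
6. the bar is pressed down with the fingertips at the wide end (tool point within 15 mm of mark5, seen from above) (horizontal distance between the grasp point and mark5 below 0.015 m and value of joint bar_curve above 0.0008 m), for 0.05 s.
At the end, for the whole second after the job is handed in: Fingertips on the wide end (tool point within 15 mm of mark5 from above) hold the curved bar at least 0.8 mm down with 0.5 to 15 N; controllers within 20 mm (straight one 15 mm) of their starts; vials upright; vials and other things within 20 mm of their starts (all of step 6 and contact force between the fingers and pad_curve between 0.5 and 15 N and distance of each of pad_curve, dish, objective, slide_box, oil_bottle, vial_a, vial_b from where it was at the start of the episode below 0.02 m and distance of pad_straight from where it was at the start of the episode below 0.015 m and angle between each of vial_a, vial_b's own z axis and vertical below 0.3 rad); the arm keeps its last pose, push and grip.
It fails at once if the stroke is broken: the fingertips are low over the bar (tool point within 15 mm of one of the four middle marks seen from above, and less than 45 mm above it) without pressing it (((horizontal distance between the grasp point and mark1 below 0.015 m and z of the grasp point in the frame of mark1 below 0.045 m) or (horizontal distance between the grasp point and mark2 below 0.015 m and z of the grasp point in the frame of mark2 below 0.045 m) or (horizontal distance between the grasp point and mark3 below 0.015 m and z of the grasp point in the frame of mark3 below 0.045 m) or (horizontal distance between the grasp point and mark4 below 0.015 m and z of the grasp point in the frame of mark4 below 0.045 m)) and value of joint bar_curve below 0.0003 m).
It fails at once if the curved controller is pushed harder than 16 N (contact force between the fingers and pad_curve above 16 N).
It fails at once if the straight controller is touched or moved more than 15 mm (contact force between any of the arm, the fingers and pad_straight above 1 N or distance of pad_straight from where it was at the start of the episode above 0.015 m).
It fails at once if the curved controller is lifted 8 mm or shifted more than 20 mm (height (world z) of pad_curve above 0.008 m or distance of pad_curve from where it was at the start of the episode above 0.02 m).
It fails at once if a vial is lifted 10 mm or tipped, or a vial or another thing is moved more than 20 mm (height (world z) of any of vial_a, vial_b above 0.032 m or angle between any of vial_a, vial_b's own z axis and vertical above 0.3 rad or distance of any of dish, objective, slide_box, oil_bottle, vial_a, vial_b from where it was at the start of the episode above 0.02 m).
It also fails if it takes over 38 s, if anything falls off the work surface, if the arm or the gripper's body presses on something with over 40 N, if the wrist force passes 120 N, or if a joint passes its speed limit or range.

## Working session

There is one attempt and no reset: what is moved stays moved. The work goes in short steps, Python scripts to look and compute and a tool call to move; the robot and the scene stay as the last step left them, time stands still between calls to the robot, and variables do not carry over. Pictures are saved under pics/ and viewed, at most 10 in all, crops included, and the job is handed in when it is done.

Besides the shell and the picture viewer there is one more tool, called after ">>>" as a command line: name --argument value ..., lists and objects as JSON in quotes. arm_command: Moves the arm, as the interface text tells. Its arguments: {"type":"object","properties":{"increments":{"type":"array","items":{"type":"object","properties":{"dx":{"type":"number"},"dy":{"type":"number"},"dz":{"type":"number"},"wx":{"type":"number"},"wy":{"type":"number"},"wz":{"type":"number"},"grip":{"type":"number"}}}}},"required":["increments"]}

```bash
ls; mkdir -p pics; python3 - <<'E'
from workcell import monitor, viewer
import cv2,numpy as np
o=monitor.get_obs();print({k:np.round(v,4).tolist() for k,v in o.items()})
for n in("top","side"):
    p,d=viewer.camera(n);c=viewer.get_calibration(n)
    cv2.imwrite(f"pics/{n}.png",p[...,::-1]);np.savez(f"{n}.npz",p=p,d=d,view=c["view"],f=240/np.tan(np.radians(c["fovy"]/2)),cx=c["cx"],cy=c["cy"])
    print(n,{k:v for k,v in c.items()})
E
```

```text
pics
{'clock': 0.0, 'joint_pos': [1.144, 0.2414, 0.0038, 1.3352, 0.0, 1.5709], 'joint_vel': [-0.0018, 0.0004, 0.0004, 0.0003, -0.0001, -0.0002], 'tau': [-0.0011, -37.2312, 25.2411, 0.0167, -0.0002, 0.0], 'eef_pos': [0.2068, 0.4546, 0.2491], 'tool_rot': [0.2118, 0.9773, -0.001, -0.0002], 'ft_force': [0.6792, 0.2247, -0.1443], 'ft_torque': [-0.0428, -0.0043, 0.0771], 'grasp_force': 0.0, 'grip_width': 0.0849}
top {'fovy': 46.41439042771415, 'cx': 322.45418440108585, 'cy': 244.9935112948863, 'view': array([[-1.95401170e-02, -9.99796100e-01, -5.09332411e-03,
        -1.06173057e-03],
       [ 9.93160398e-01, -1.99964475e-02,  1.15032890e-01,
        -5.38381443e-01],
       [-1.15111283e-01, -2.81073167e-03,  9.93348626e-01,
        -1.38506867e+00],
       [ 0.00000000e+00,  0.00000000e+00,  0.00000000e+00,
         1.00000000e+00]])}
side {'fovy': 55.30244341690327, 'cx': 311.1219767140831, 'cy': 225.17158304143277, 'view': array([[ 0.69908509, -0.71473167, -0.02094477, -0.39154814],
       [ 0.37523587,  0.34177213,  0.86162048, -0.25716602],
       [-0.6086691 , -0.61020526,  0.50712076, -0.68661672],
       [ 0.        ,  0.        ,  0.        ,  1.        ]])}
```

View pics/top.png

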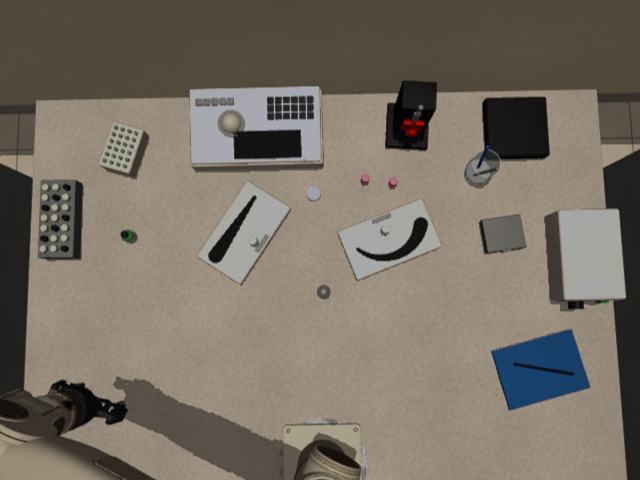

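View pics/side.png

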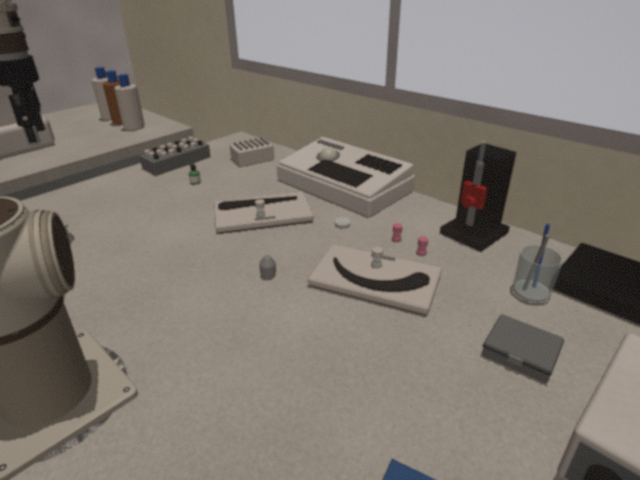

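The top view shows two white controllers. The bar at about (233,228) is straight and stays untouched. The bar at about (395,250) is curved, with its narrow end at about (358,250), its wide end at about (421,223), and a white vial at (385,230). The pink look-alikes are at (365,179) and (393,182). I choose the curved one and will measure it and check it in a crop.

```bash
cat > h.py <<'E'
import numpy as np,cv2
def cast(uv,z,f,cx,cy,V):
    uv=np.asarray(uv,float).reshape(-1,2)
    r=np.c_[(uv[:,0]-cx)/f,-(uv[:,1]-cy)/f,-np.ones(len(uv))]@V[:3,:3]
    o=-V[:3,:3].T@V[:3,3]
    return o+r*((z-o[2])/r[:,2])[:,None]
def marks(c,yaw):
    R=100.;s0=np.radians(60);L=R*2*s0
    # arc ends carry round caps: narrow r 4, wide r 18
    s=np.array([11,49,86,124,162,L-10])  # arc length from narrow end centre
    a=-s0+s/R
    p=np.c_[-55+R*np.cos(a),R*np.sin(a)]/1000
    M=np.array([[np.cos(yaw),-np.sin(yaw)],[np.sin(yaw),np.cos(yaw)]])
    return p@M.T+c
def measure(p,f,cx,cy,V,roi):
    x0,y0,x1,y1=roi
    q=np.zeros(p.shape[:2],np.uint8);q[y0:y1,x0:x1]=1
    g=p.max(2)
    big=lambda m:max(cv2.findContours(m.astype(np.uint8),cv2.RETR_EXTERNAL,cv2.CHAIN_APPROX_NONE)[0],key=cv2.contourArea)
    bar=big((g<60)&(q>0))
    # case: bright; fill
    case=big((p.min(2)>165)&(q>0))
    return bar,case
E
python3 - <<'E'
from h import *
D=np.load('top.npz');p=D['p'];a=(D['f'],D['cx'],D['cy'],D['view'])
print(p[260,360],p[212,400],p[290,400],p[250,385])
bar,case=measure(p,*a,(325,190,455,290))
W=cast(case,.022,*a)[:,:2].astype(np.float32);r=cv2.minAreaRect(W);print('case',r)
B=cast(bar,.030,*a)[:,:2].astype(np.float32);
m=cv2.moments(B.reshape(-1,1,2));print('bar centroid',m['m10']/m['m00'],m['m01']/m['m00'],cv2.minAreaRect(B),m['m00'])
# depth check
V=a[3]
for u,v in((360,265),(395,256),(350,290),(415,240)):
    d=D['d'][v,u];c=np.array([(u-a[1])/a[0]*d,-(v-a[2])/a[0]*d,-d]);print((V[:3,:3].T@(c-V[:3,3])).round(4))
im=p[185:295,320:460,::-1].copy()
cv2.drawContours(im,[bar-[320,185]],-1,(0,0,255),1);cv2.drawContours(im,[case-[320,185]],-1,(0,255,0),1)
cv2.imwrite('pics/crop1.png',cv2.resize(im,None,fx=5,fy=5,interpolation=0))
E
```

```text
[167 169 169] [166 168 163] [160 147 131] [166 169 167]
case ((0.536296546459198, -0.13783162832260132), (0.12452196329832077, 0.130466490983963), 20.616130828857422)
bar centroid 0.5412079634439851 -0.22033129781567826 ((0.53741854429245, -0.19765082001686096), (0.06844870001077652, 0.19048379361629486), 25.106945037841797) 0.004069346553525532
[ 0.4865 -0.106   0.0195]
[ 0.5069 -0.1945  0.0284]
[ 4.244e-01 -7.990e-02  4.000e-04]
[ 0.5462 -0.2461  0.0313]
```

View pics/crop1.png

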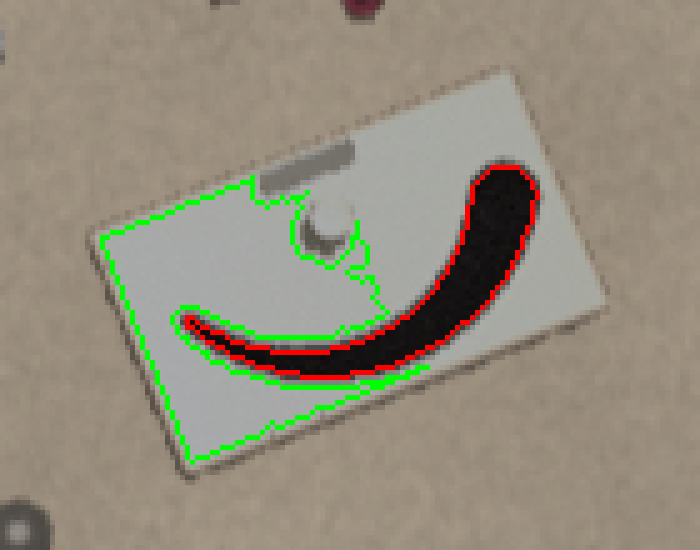

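The crop confirms the curved bar: narrow tip at the left, about (357,249), wide cap at the right, about (421,222), vial in the hollow. The case mask leaks at the shading, so I'll segment by saturation instead.

```bash
python3 - <<'E'
from h import *
D=np.load('top.npz');p=D['p'].astype(int);a=(D['f'],D['cx'],D['cy'],D['view'])
bar,_=measure(p,*a,(325,190,455,290))
q=np.zeros(p.shape[:2],bool);q[190:290,325:455]=1
m=((p.max(2)-p.min(2)<14)&(p.max(2)>120)&q).astype(np.uint8)
m=cv2.morphologyEx(m,cv2.MORPH_OPEN,np.ones((3,3)))
c=max(cv2.findContours(m,0,1)[0],key=cv2.contourArea)
r=cv2.minAreaRect(cast(c,.022,*a)[:,:2].astype(np.float32));print('case',r)
cn=cv2.boxPoints(r)
ctr=np.array(r[0]);bx=cv2.boxPoints(r);e=[bx[1]-bx[0],bx[2]-bx[1]];l=max(e,key=np.linalg.norm)
B=cast(bar,.03,*a)[:,:2]
wide=cast([[421,223]],.03,*a)[0,:2];nar=cast([[358,250]],.03,*a)[0,:2]
if l@(wide-nar)<0:l=-l
yaw=np.arctan2(l[1],l[0])-np.pi/2;print('yaw',yaw)
def chk(c,yaw):
    M=np.array([[np.cos(yaw),-np.sin(yaw)],[np.sin(yaw),np.cos(yaw)]])
    L=((B-c)@M)*1000
    ang=np.degrees(np.arctan2(L[:,1],L[:,0]+55));rad=np.hypot(L[:,0]+55,L[:,1])
    print('ang range',ang.min(),ang.max(),'expect',-60-2.3,60+10.3)
    for t in range(-50,60,20):
        k=abs(ang-t)<4;ri=rad[k];print(t,ri[ri>np.median(ri)].mean().round(1),ri[ri<np.median(ri)].mean().round(1),'expect half',round(4+14*(t+60)/120,1))
chk(ctr,yaw);print(marks(ctr,yaw).round(4))
E
```

```text
case ((0.5528864860534668, -0.18246082961559296), (0.129187673330307, 0.22760525345802307), 20.518495559692383)
yaw -2.7834773
ang range -60.93340618127155 68.37085577263454 expect -62.3 70.3
-50 103.1 96.8 expect half 5.2
-30 105.3 95.4 expect half 7.5
-10 108.0 92.8 expect half 9.8
10 109.6 90.2 expect half 12.2
30 112.6 93.2 expect half 14.5
50 114.3 83.8 expect half 16.8
[[ 0.5207 -0.1085]
 [ 0.5064 -0.1434]
 [ 0.5059 -0.1802]
 [ 0.5192 -0.2155]
 [ 0.5447 -0.2434]
 [ 0.5782 -0.2597]]
```

The measurements match the model: the radii agree within 1 mm, and the angle range is −61..68 degrees against an expected −62..70. First half of the transit, closing the fingers.

>>> arm_command --increments '[{"dx": -1.5, "dy": -1.2, "wz": 0.03, "grip": 0}, {"dx": -4, "dy": -3.4, "wz": 0.09, "grip": 0}, {"dx": -7, "dy": -6, "wz": 0.15, "grip": 0}, {"dx": -10, "dy": -8.5, "wz": 0.22, "grip": 0}, {"dx": -13, "dy": -11, "wz": 0.28, "grip": 0}, {"dx": -16, "dy": -13.6, "wz": 0.35, "grip": 0}, {"dx": -19, "dy": -16.2, "wz": 0.41, "grip": 0}, {"dx": -22, "dy": -18.7, "wz": 0.48, "grip": 0}, {"dx": -24.5, "dy": -20.8, "wz": 0.54, "grip": 0}, {"dx": -26, "dy": -22, "wz": 0.572, "grip": 0}]'

```text
validation failed for argument at $.in...
```

```bash
cat >> h.py <<'E'
def togo(o,t):
    from scipy.spatial.transform import Rotation as R
    r=R.from_quat(o['tool_rot']);g=R.from_quat([.70711,.70711,0,0])
    print(round(float(o['clock']),2),np.round(o['eef_pos'],4),'cm',(r.inv().apply(np.array(t)-o['eef_pos'])*100).round(2),'w',(r.inv()*g).as_rotvec().round(4),'F',np.round(o['ft_force'],2),'g',np.round(o['grip_width'],4),np.round(o['joint_pos'],2))
E
python3 -c "
from h import *
from workcell import monitor
togo(monitor.get_obs(),[.5,-.17,.25])"
```

```text
0.1 [0.2068 0.4546 0.2492] cm [-5.255e+01 -4.472e+01  1.000e-02] w [-1.700e-03  1.100e-03  1.144e+00] F [-0.52 -0.25 -0.54] g 0.0854 [ 1.14  0.24  0.    1.34 -0.    1.57]
```

The call failed validation, so I'll retry with every field present in each row.

>>> arm_command --increments '[{"dx": -1.5, "dy": -1.2, "dz": 0, "wx": 0, "wy": 0, "wz": 0.03, "grip": 0}, {"dx": -4, "dy": -3.4, "dz": 0, "wx": 0, "wy": 0, "wz": 0.09, "grip": 0}, {"dx": -7, "dy": -6, "dz": 0, "wx": 0, "wy": 0, "wz": 0.15, "grip": 0}, {"dx": -10, "dy": -8.5, "dz": 0, "wx": 0, "wy": 0, "wz": 0.22, "grip": 0}, {"dx": -13, "dy": -11, "dz": 0, "wx": 0, "wy": 0, "wz": 0.28, "grip": 0}, {"dx": -16, "dy": -13.6, "dz": 0, "wx": 0, "wy": 0, "wz": 0.35, "grip": 0}, {"dx": -19, "dy": -16.2, "dz": 0, "wx": 0, "wy": 0, "wz": 0.41, "grip": 0}, {"dx": -22, "dy": -18.7, "dz": 0, "wx": 0, "wy": 0, "wz": 0.48, "grip": 0}, {"dx": -24.5, "dy": -20.8, "dz": 0, "wx": 0, "wy": 0, "wz": 0.54, "grip": 0}, {"dx": -26, "dy": -22, "dz": 0, "wx": 0, "wy": 0, "wz": 0.572, "grip": 0}]'

```text
clock: 1.1
eef_pos: [0.3529, 0.1451, 0.2498]
tool_rot: [0.481, 0.877, -0.0, -0.0]
ft_force: [-0.1, 0.8, -1.2]
grip_width: -0.0
grasp_force: 0.0
```

```bash
python3 -c "
from h import *
from workcell import monitor
togo(monitor.get_obs(),[.5,-.17,.25])"
```

```text
1.1 [0.3529 0.1451 0.2498] cm [-3.448e+01 -4.540e+00 -1.000e-02] w [-6.000e-04  5.000e-04  5.678e-01] F [-0.12  0.84 -1.15] g -0.0 [ 0.39  0.01 -0.27  1.3  -0.    1.39]
```

>>> arm_command --increments '[{"dx": -2, "dy": -0.3, "dz": 0, "wx": 0, "wy": 0, "wz": 0.03, "grip": 0}, {"dx": -5.5, "dy": -0.7, "dz": 0, "wx": 0, "wy": 0, "wz": 0.09, "grip": 0}, {"dx": -9.5, "dy": -1.2, "dz": 0, "wx": 0, "wy": 0, "wz": 0.15, "grip": 0}, {"dx": -13.5, "dy": -1.8, "dz": 0, "wx": 0, "wy": 0, "wz": 0.22, "grip": 0}, {"dx": -17.5, "dy": -2.3, "dz": 0, "wx": 0, "wy": 0, "wz": 0.29, "grip": 0}, {"dx": -21.5, "dy": -2.8, "dz": 0, "wx": 0, "wy": 0, "wz": 0.36, "grip": 0}, {"dx": -25.5, "dy": -3.4, "dz": 0, "wx": 0, "wy": 0, "wz": 0.43, "grip": 0}, {"dx": -29.5, "dy": -3.9, "dz": 0, "wx": 0, "wy": 0, "wz": 0.5, "grip": 0}, {"dx": -33, "dy": -4.3, "dz": 0, "wx": 0, "wy": 0, "wz": 0.55, "grip": 0}, {"dx": -34.5, "dy": -4.5, "dz": 0, "wx": 0, "wy": 0, "wz": 0.568, "grip": 0}]'

```text
clock: 2.1
eef_pos: [0.5021, -0.1698, 0.2491]
tool_rot: [0.707, 0.707, -0.0, -0.0]
ft_force: [0.4, 1.1, 0.0]
grip_width: 0.0001
grasp_force: 0.0
```

```bash
python3 - <<'E'
from h import *
from workcell import monitor,viewer
viewer.camera('wrist')
c=viewer.get_calibration('wrist');p,d=viewer.camera('wrist')
togo(monitor.get_obs(),[.5,-.17,.25])
np.savez('w.npz',p=p,d=d,view=c["view"],f=240/np.tan(np.radians(c["fovy"]/2)),cx=c["cx"],cy=c["cy"])
cv2.imwrite('pics/w.png',p[...,::-1])
print(np.linalg.inv(c['view']).round(3))
E
```

```text
2.2 [ 0.5017 -0.1687  0.249 ] cm [-0.13 -0.17 -0.1 ] w [-0.0013 -0.0005  0.0015] F [-0.34 -0.97 -0.44] g 0.0003 [-0.32  0.3   0.08  1.35  0.    1.24]
[[ 1.     0.001  0.     0.504]
 [-0.001  0.965  0.263 -0.104]
 [-0.    -0.263  0.965  0.372]
 [ 0.     0.     0.     1.   ]]
```

View pics/w.png

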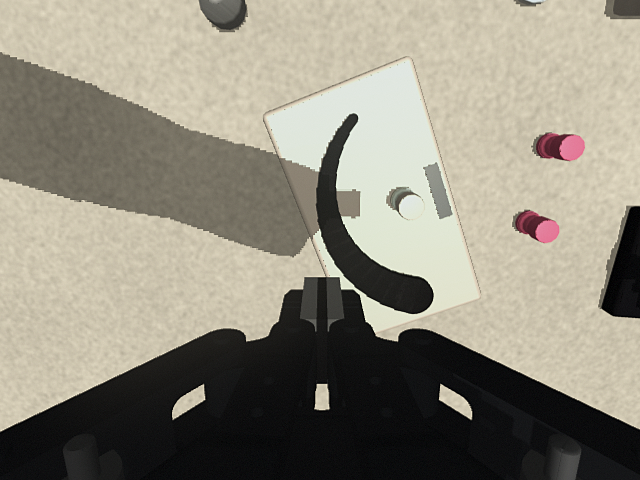

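The wrist view shows the curved bar, with its narrow tip at about (353,118), bend at about (325,200) and wide cap at about (420,295). The vial is at (408,203) and the pinks at (570,147) and (545,230). Next I check the top-camera pose against this view.

```bash
cat >> h.py <<'E'
def frame(P,c,yaw):
    M=np.array([[np.cos(yaw),-np.sin(yaw)],[np.sin(yaw),np.cos(yaw)]])
    return ((P[:,:2]-c)@M)*1000
E
python3 - <<'E'
from h import *
c0=np.array([.55289,-.18246]);yaw=-2.78348
from scipy.optimize import least_squares
for n,roi,th in(('top',(325,190,455,290),85),('w',(300,95,440,320),75)):
    D=np.load(n+'.npz');p=D['p'];a=(D['f'],D['cx'],D['cy'],D['view'])
    g=p.max(2);m=np.zeros(g.shape,np.uint8);x0,y0,x1,y1=roi;m[y0:y1,x0:x1]=g[y0:y1,x0:x1]<th
    if n=='w': m[272:,:366]=0
    lab=cv2.connectedComponents(m)[1];k=lab[250,352] if n=='w' else lab[255,395]
    vu=np.argwhere(lab==k);L=frame(cast(vu[:,::-1],.03,*a),c0,yaw)
    ang=np.degrees(np.arctan2(L[:,1],L[:,0]+55));rad=np.hypot(L[:,0]+55,L[:,1])
    print(n,len(vu),'ang',ang.min(),ang.max())
    print([(t,round((rad[abs(ang-t)<2].max()+rad[abs(ang-t)<2].min())/2,1),round((np.ptp(rad[abs(ang-t)<2]))/2,1)) for t in(-50,-30,-10,10,30,50,60)])
E
```

```text
top 786 ang -61.13264337356801 69.87055964737942
[(-50, np.float64(100.2), np.float64(4.6)), (-30, np.float64(100.3), np.float64(7.6)), (-10, np.float64(99.9), np.float64(9.2)), (10, np.float64(99.8), np.float64(11.2)), (30, np.float64(99.2), np.float64(13.6)), (50, np.float64(99.7), np.float64(16.0)), (60, np.float64(100.2), np.float64(17.0))]
w 5691 ang -63.306676620802996 71.68650844496291
[(-50, np.float64(97.4), np.float64(5.2)), (-30, np.float64(96.9), np.float64(7.6)), (-10, np.float64(96.3), np.float64(9.7)), (10, np.float64(96.2), np.float64(12.2)), (30, np.float64(89.2), np.float64(8.0)), (50, np.float64(96.5), np.float64(17.5)), (60, np.float64(97.2), np.float64(18.8))]
```

Both views agree within about 3 mm, so I use the mean. The targets (x, y) are m0 (.5223,-.1079), m1 (.5080,-.1428), m2 (.5075,-.1796), m3 (.5208,-.2149), m4 (.5463,-.2428) and m5 (.5798,-.2591). Next I move over m0 and descend to z of about 0.065.

>>> arm_command --increments '[{"dx": 2, "dy": 0.7, "dz": 0.5, "wx": 0, "wy": 0, "wz": 0, "grip": 0}, {"dx": 4.5, "dy": 1.4, "dz": 2, "wx": 0, "wy": 0, "wz": 0, "grip": 0}, {"dx": 5.9, "dy": 1.9, "dz": 4.5, "wx": 0, "wy": 0, "wz": 0, "grip": 0}, {"dx": 6.1, "dy": 2.0, "dz": 7, "wx": 0, "wy": 0, "wz": 0, "grip": 0}, {"dx": 6.1, "dy": 2.0, "dz": 9.5, "wx": 0, "wy": 0, "wz": 0, "grip": 0}, {"dx": 6.1, "dy": 2.0, "dz": 12, "wx": 0, "wy": 0, "wz": 0, "grip": 0}, {"dx": 6.1, "dy": 2.0, "dz": 14.5, "wx": 0, "wy": 0, "wz": 0, "grip": 0}, {"dx": 6.1, "dy": 2.0, "dz": 16.5, "wx": 0, "wy": 0, "wz": 0, "grip": 0}, {"dx": 6.1, "dy": 2.0, "dz": 18, "wx": 0, "wy": 0, "wz": 0, "grip": 0}, {"dx": 6.1, "dy": 2.0, "dz": 18.4, "wx": 0, "wy": 0, "wz": 0, "grip": 0}]'

```text
clock: 3.2
eef_pos: [0.519, -0.1043, 0.0643]
tool_rot: [0.705, 0.709, -0.001, -0.002]
ft_force: [0.1, -0.3, 0.6]
grip_width: 0.0003
grasp_force: 0.0
```

```bash
python3 - <<'E'
from h import *
from workcell import monitor,viewer
viewer.camera('wrist')
p,d=viewer.camera('wrist')
togo(monitor.get_obs(),[.5223,-.1079,.049])
cv2.imwrite('pics/w2.png',p[...,::-1])
E
```

```text
3.3 [ 0.5203 -0.105   0.0657] cm [-0.29  0.2   1.67] w [-0.0019 -0.0006  0.0056] F [-0.59 -0.92  0.21] g -0.0 [-0.2   0.45 -0.2   0.92  0.    1.37]
```

View pics/w2.png

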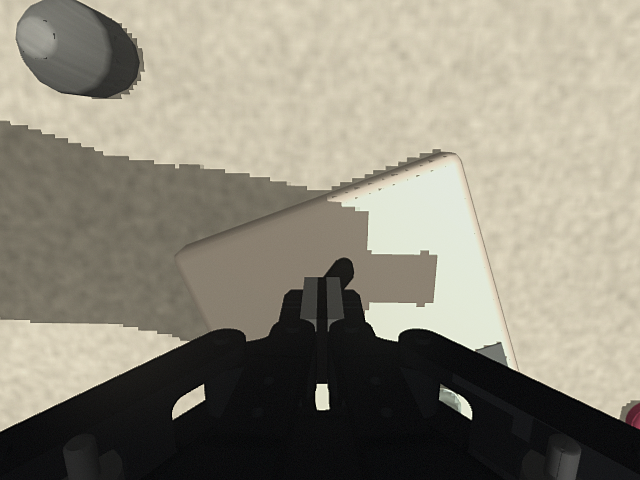

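The narrow tip shows just beside the fingertips at about (343,268), as expected. I centre on m0 and descend to just above contact.

>>> arm_command --increments '[{"dx": -0.1, "dy": 0.1, "dz": 0.3, "wx": 0, "wy": 0, "wz": 0, "grip": 0}, {"dx": -0.2, "dy": 0.2, "dz": 0.7, "wx": 0, "wy": 0, "wz": 0, "grip": 0}, {"dx": -0.3, "dy": 0.2, "dz": 1.1, "wx": 0, "wy": 0, "wz": 0, "grip": 0}, {"dx": -0.3, "dy": 0.2, "dz": 1.4, "wx": 0, "wy": 0, "wz": 0, "grip": 0}, {"dx": -0.3, "dy": 0.2, "dz": 1.5, "wx": 0, "wy": 0, "wz": 0, "grip": 0}, {"dx": -0.3, "dy": 0.2, "dz": 1.5, "wx": 0, "wy": 0, "wz": 0, "grip": 0}]'

```text
clock: 3.9
eef_pos: [0.5231, -0.1091, 0.0508]
tool_rot: [0.706, 0.708, -0.0, -0.0]
ft_force: [-0.4, -0.9, -0.2]
grip_width: -0.0001
grasp_force: 0.0
```

>>> arm_command --increments '[{"dx": 0, "dy": 0, "dz": 0.1, "wx": 0, "wy": 0, "wz": 0, "grip": 0}, {"dx": 0, "dy": 0, "dz": 0.2, "wx": 0, "wy": 0, "wz": 0, "grip": 0}, {"dx": 0, "dy": 0, "dz": 0.3, "wx": 0, "wy": 0, "wz": 0, "grip": 0}, {"dx": 0, "dy": 0, "dz": 0.35, "wx": 0, "wy": 0, "wz": 0, "grip": 0}, {"dx": 0, "dy": 0, "dz": 0.35, "wx": 0, "wy": 0, "wz": 0, "grip": 0}]'

```text
clock: 4.4
eef_pos: [0.5234, -0.1091, 0.0477]
tool_rot: [0.706, 0.709, 0.0, 0.0]
ft_force: [0.1, 0.1, 2.0]
grip_width: -0.0001
grasp_force: 0.9
```

```bash
python3 - <<'E'
from h import *
from workcell import monitor,viewer
F=[];P=[]
for i in range(6):
    viewer.camera('side');o=monitor.get_obs();F.append(o['ft_force']);P.append(o['eef_pos'])
print(np.round(F,1),np.mean(F,0),np.mean(P,0));togo(o,[.5223,-.1079,.0455])
E
```

```text
[[-0.1  0.6  1.6]
 [-0.4 -0.1  1.6]
 [-0.  -0.4  1.3]
 [-0.1  0.9  2.4]
 [-0.4 -0.   2.2]
 [-0.6 -0.7  3. ]] [-0.26845734  0.02939045  1.99331481] [ 0.52337882 -0.10912499  0.04767225]
4.7 [ 0.5234 -0.1091  0.0476] cm [ 0.12 -0.11  0.21] w [0.0002 0.0001 0.004 ] F [-0.57 -0.73  2.96] g -0.0 [-0.21  0.48 -0.21  0.88 -0.    1.36]
```

Light contact at 2 N, about 1.2 mm down, with tip height as expected. I press 2.2 mm more and compute the stroke rows.

>>> arm_command --increments '[{"dx": 0, "dy": 0, "dz": 0.1, "wx": 0, "wy": 0, "wz": 0, "grip": 0}, {"dx": 0, "dy": 0, "dz": 0.2, "wx": 0, "wy": 0, "wz": 0, "grip": 0}, {"dx": 0, "dy": 0, "dz": 0.22, "wx": 0, "wy": 0, "wz": 0, "grip": 0}, {"dx": 0, "dy": 0, "dz": 0.22, "wx": 0, "wy": 0, "wz": 0, "grip": 0}, {"dx": 0, "dy": 0, "dz": 0.22, "wx": 0, "wy": 0, "wz": 0, "grip": 0}]'

```text
clock: 5.2
eef_pos: [0.5234, -0.1091, 0.0454]
tool_rot: [0.706, 0.709, 0.0, 0.0]
ft_force: [-0.4, 0.7, 4.0]
grip_width: -0.0002
grasp_force: 1.9
```

```bash
python3 - <<'E'
from h import *
from workcell import monitor,viewer
F=[];P=[]
for i in range(4):
    viewer.camera('side');o=monitor.get_obs();F.append(o['ft_force']);P.append(o['eef_pos'])
print(np.mean(F,0),np.mean(P,0))
c=np.array([.5545,-.1819]);yaw=-2.78348
s=np.linspace(11,199.4,21);a=-np.pi/3+s/100
l=np.c_[-.055+.1*np.cos(a),.1*np.sin(a)]
M=np.array([[np.cos(yaw),-np.sin(yaw)],[np.sin(yaw),np.cos(yaw)]])
w=l@M.T+c;print(np.round((w-np.mean(P,0)[:2])[:,::-1]*100,2).tolist())
E
```

```text
[-0.54543498 -0.29950928  4.02145022] [ 0.52338091 -0.10911891  0.04542062]
[[0.12, -0.11], [-0.69, -0.58], [-1.54, -0.98], [-2.43, -1.3], [-3.34, -1.53], [-4.27, -1.68], [-5.21, -1.74], [-6.15, -1.7], [-7.09, -1.59], [-8.01, -1.38], [-8.9, -1.09], [-9.76, -0.71], [-10.59, -0.26], [-11.37, 0.28], [-12.09, 0.88], [-12.76, 1.54], [-13.36, 2.27], [-13.88, 3.05], [-14.34, 3.87], [-14.71, 4.74], [-15.0, 5.64]]
```

4.0 N at about 3.4 mm down. First half of the stroke.

>>> arm_command --increments '[{"dx": -0.7, "dy": -0.58, "dz": 0, "wx": 0, "wy": 0, "wz": 0, "grip": 0}, {"dx": -1.55, "dy": -0.98, "dz": 0, "wx": 0, "wy": 0, "wz": 0, "grip": 0}, {"dx": -2.43, "dy": -1.3, "dz": 0, "wx": 0, "wy": 0, "wz": 0, "grip": 0}, {"dx": -3.34, "dy": -1.53, "dz": 0, "wx": 0, "wy": 0, "wz": 0, "grip": 0}, {"dx": -4.27, "dy": -1.68, "dz": 0, "wx": 0, "wy": 0, "wz": 0, "grip": 0}, {"dx": -5.2, "dy": -1.74, "dz": 0, "wx": 0, "wy": 0, "wz": 0, "grip": 0}, {"dx": -6.15, "dy": -1.7, "dz": 0, "wx": 0, "wy": 0, "wz": 0, "grip": 0}, {"dx": -7.1, "dy": -1.6, "dz": 0, "wx": 0, "wy": 0, "wz": 0, "grip": 0}, {"dx": -8.0, "dy": -1.38, "dz": 0, "wx": 0, "wy": 0, "wz": 0, "grip": 0}, {"dx": -8.9, "dy": -1.1, "dz": 0, "wx": 0, "wy": 0, "wz": 0, "grip": 0}]'

```text
clock: 6.4
eef_pos: [0.5124, -0.1989, 0.0451]
tool_rot: [0.706, 0.708, -0.0, -0.0]
ft_force: [-0.9, 2.2, 3.4]
grip_width: 0.0001
grasp_force: 2.0
```

```bash
python3 - <<'E'
from h import *
from workcell import monitor,viewer
viewer.camera('side');viewer.camera('side');p,d=viewer.camera('side');cv2.imwrite('pics/s2.png',cv2.resize(p[210:330,280:460,::-1],None,fx=4,fy=4))
togo(monitor.get_obs(),[.5798,-.2591,.0454])
E
```

```text
6.55 [ 0.5131 -0.2002  0.0454] cm [-5.9   6.65  0.03] w [0.0006 0.0035 0.0025] F [-0.42 -2.77  3.42] g -0.0 [-0.37  0.51 -0.17  0.89 -0.    1.2 ]
```

View pics/s2.png

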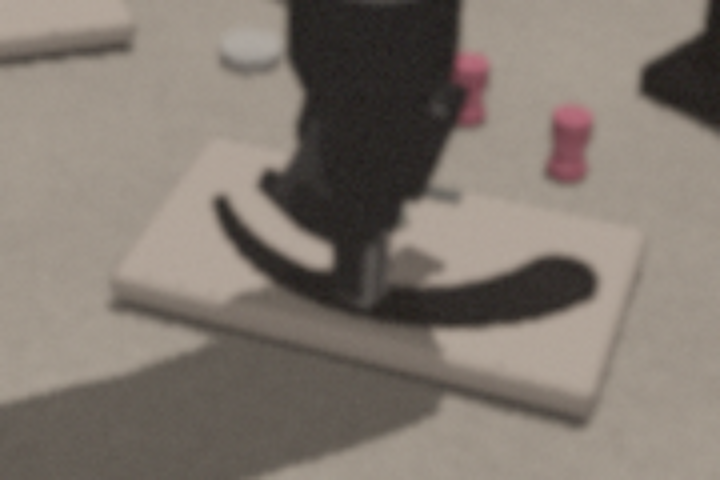

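The fingertips are at mid-bar on the centre line, still pressing (3.4 N), and the controller looks unmoved. Second half, then hold.

>>> arm_command --increments '[{"dx": -0.8, "dy": 0.38, "dz": 0, "wx": 0, "wy": 0, "wz": 0, "grip": 0}, {"dx": -1.6, "dy": 0.82, "dz": 0, "wx": 0, "wy": 0, "wz": 0, "grip": 0}, {"dx": -2.37, "dy": 1.35, "dz": 0, "wx": 0, "wy": 0, "wz": 0, "grip": 0}, {"dx": -3.1, "dy": 1.93, "dz": 0, "wx": 0, "wy": 0, "wz": 0, "grip": 0}, {"dx": -3.75, "dy": 2.6, "dz": 0, "wx": 0, "wy": 0, "wz": 0, "grip": 0}, {"dx": -4.35, "dy": 3.3, "dz": 0, "wx": 0, "wy": 0, "wz": 0, "grip": 0}, {"dx": -4.87, "dy": 4.1, "dz": 0, "wx": 0, "wy": 0, "wz": 0, "grip": 0}, {"dx": -5.3, "dy": 4.9, "dz": 0, "wx": 0, "wy": 0, "wz": 0, "grip": 0}, {"dx": -5.68, "dy": 5.8, "dz": 0, "wx": 0, "wy": 0, "wz": 0, "grip": 0}, {"dx": -5.95, "dy": 6.65, "dz": 0, "wx": 0, "wy": 0, "wz": 0, "grip": 0}]'

```text
clock: 7.55
eef_pos: [0.5801, -0.258, 0.0453]
tool_rot: [0.706, 0.708, -0.0, 0.0]
ft_force: [-2.5, 0.2, 2.8]
grip_width: -0.0
grasp_force: 1.9
```

```bash
python3 - <<'E'
from h import *
from workcell import monitor,viewer
for i in range(4):
    p,d=viewer.camera('side');togo(monitor.get_obs(),[.5798,-.2591,.0454])
cv2.imwrite('pics/s3.png',cv2.resize(p[180:330,200:460,::-1],None,fx=3,fy=3))
E
```

```text
7.6 [ 0.5817 -0.2584  0.0455] cm [-0.07 -0.19  0.01] w [0.0021 0.0013 0.0041] F [-0.55 -0.18  3.81] g 0.0004 [-0.42  0.65  0.09  1.01 -0.    1.15]
7.65 [ 0.5815 -0.2584  0.0456] cm [-0.07 -0.17  0.02] w [0.0029 0.0018 0.004 ] F [ 1.1  -0.45  3.78] g 0.0003 [-0.42  0.65  0.09  1.01 -0.    1.15]
7.7 [ 0.5815 -0.2584  0.0458] cm [-0.07 -0.17  0.04] w [0.0036 0.002  0.0041] F [ 1.4  -1.52  3.15] g -0.0 [-0.42  0.65  0.09  1.01 -0.    1.15]
7.75 [ 0.5813 -0.2583  0.046 ] cm [-0.08 -0.15  0.06] w [0.0038 0.002  0.0041] F [ 2.15 -1.62  2.98] g -0.0005 [-0.42  0.65  0.09  1.01 -0.    1.15]
```

View pics/s3.png

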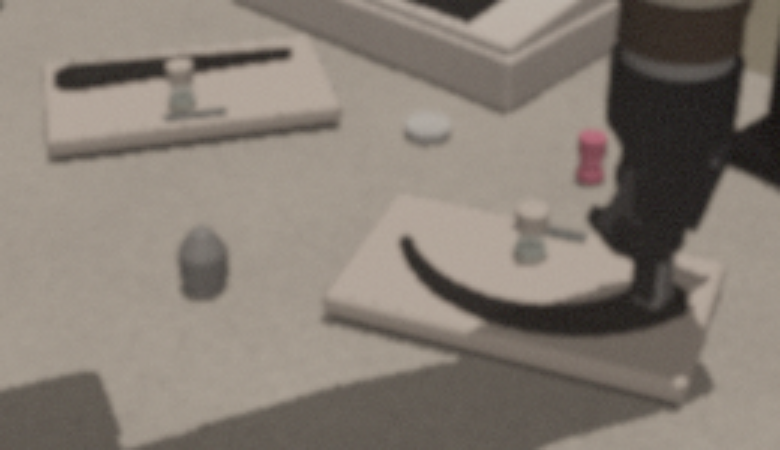

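The fingertips rest on the wide end, and both vials stand where they were. z drifted up slightly while settling, so I press 0.5 mm more and hold to check that it is stable.

>>> arm_command --increments '[{"dx": 0, "dy": 0, "dz": 0.05, "wx": 0, "wy": 0, "wz": 0, "grip": 0}, {"dx": 0, "dy": 0, "dz": 0.05, "wx": 0, "wy": 0, "wz": 0, "grip": 0}, {"dx": 0, "dy": 0, "dz": 0.05, "wx": 0, "wy": 0, "wz": 0, "grip": 0}, {"dx": 0, "dy": 0, "dz": 0.05, "wx": 0, "wy": 0, "wz": 0, "grip": 0}, {"dx": 0, "dy": 0, "dz": 0.05, "wx": 0, "wy": 0, "wz": 0, "grip": 0}, {"dx": 0, "dy": 0, "dz": 0.05, "wx": 0, "wy": 0, "wz": 0, "grip": 0}]'

```text
clock: 8.35
eef_pos: [0.5796, -0.2574, 0.045]
tool_rot: [0.706, 0.709, 0.0, 0.0]
ft_force: [3.3, -1.1, 4.5]
grip_width: 0.0002
grasp_force: 2.1
```

```bash
python3 - <<'E'
from h import *
from workcell import monitor,viewer
for i in range(5):
    viewer.camera('side');togo(monitor.get_obs(),[.5798,-.2591,.0454])
E
```

```text
8.4 [ 0.5796 -0.2574  0.045 ] cm [-0.17  0.01 -0.04] w [0.0007 0.0002 0.0041] F [ 3.32 -1.08  5.15] g -0.0003 [-0.42  0.65  0.09  1.01  0.    1.15]
8.45 [ 0.5796 -0.2574  0.045 ] cm [-0.17  0.02 -0.04] w [0.0007 0.0002 0.004 ] F [ 3.02 -0.96  4.47] g -0.0001 [-0.42  0.65  0.09  1.01  0.    1.15]
8.5 [ 0.5797 -0.2574  0.045 ] cm [-0.17  0.01 -0.04] w [0.0007 0.0002 0.0041] F [ 2.87 -1.09  3.94] g 0.0001 [-0.42  0.65  0.09  1.01  0.    1.15]
8.55 [ 0.5796 -0.2574  0.045 ] cm [-0.17  0.02 -0.04] w [0.0006 0.0001 0.0041] F [ 2.7  -0.62  4.29] g 0.0003 [-0.42  0.65  0.09  1.01  0.    1.15]
8.6 [ 0.5795 -0.2574  0.0449] cm [-0.17  0.02 -0.05] w [0.0004 0.     0.0041] F [ 4.54 -1.29  4.04] g 0.0001 [-0.42  0.65  0.09  1.01  0.    1.15]
```

Stable at 4.0–5.2 N and about 4 mm down, within 2 mm of mark5. Handing in.

```bash
python3 -c "
from workcell import job
print(job.job_done())"
```

```text
the job is handed in; nothing more can be done
None
```

I stroked the curved bar in one pass from its narrow end to its wide end and handed the job in with the fingertips holding the wide end about 4 mm down at roughly 4–5 N; no verdict was returned.

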